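# Seat a lamp strip in the hand press and give the wheel one turn

### The arm

A 6-joint arm with a two-finger parallel gripper is mounted at the origin on the work surface. World frame = base frame: x ahead of the robot, y to its left, z up, the work surface at z = 0. Lengths are in m, angles in rad, forces in N, time in s.
With the tool pointing down it reaches from about 0.25 to 0.725 m from the base axis. Payload 4 kg.
Tool frame: the origin (TCP) lies midway between the tips of the shut fingers; the grasp point (between the pads) lies 19 mm behind it; z points along the fingers, y is the line along which they close (so a half turn about z gives the same grasp; the last joint's range is limited). The gripper opens to 85 mm and grips with 20 to 120 N. Pads are 22 mm wide; open, the fingers measure 114 mm over their backs; the gripper's body (76 mm by 85 mm) begins 54 mm behind the grasp point. The pads swing forward as they close: fully open they stand 13 mm farther back than shut.
Start: joints at [1.205, 0.241, 0.005, 1.335, 0, 1.571], TCP at [0.179, 0.467, 0.231] pointing down, gripper open.
Joint ranges: [-2.72, 2.72], [-1.05, 1.87], [-1.09, 1.28], [-1.99, 2.15], [-1.42, 1.44], [-3.14, 3.14]. Speed limits (rad/s): [2.79, 2.79, 3.14, 3.14, 3.14, 3.14].

### API

Orientations are given as a unit quaternion [x, y, z, w].
In Python, from workcell import bot, camera, job_done gives the robot as it stands.
- The arm moves only by the tool carry_out, never from a script. Its argument "plan" is a list of rows, each an object of numbers: "dx", "dy", "dz": the shift along the tool's x, y, z in mm; "twist": the turn about the tool's z in degrees; "fingers": the closure, from -1 (fully open) to 1 (shut). In form: [{"dx": .., "dy": .., "dz": .., "twist": .., "fingers": ..}, ...]. A call has exactly 5 rows; each row is the pose to reach, as a shift and turn from the pose commanded when the call began, along the tool's axes at that moment; what a row does not reach only later rows make up. A row lasts 1/12 s, in which the tool goes at most 41.7 mm and 7.16 degrees, less where a joint would pass 70% of its speed; a pose out of reach is approached as far as the arm can. A call with a gripper value outside its range is refused whole. The fingers move at their own pace and stop on an object; the grip force is fixed at half the most. Time passes only in rows, so rows that repeat a pose let the fingers close, or fill a call up. It gives the time, the measured TCP pose, the force, the opening and the grip force at its end, in the units of the state.
- bot.get_obs(): the state, without advancing time (a new reading comes with each control period).
- camera(name): name is "side" or "top"; returns a dict with "image" (480x640x3 uint8, red, green, blue), "intrinsics" (3x3 intrinsics, pixels), "eye" and "attitude" of the camera in the world. Camera axes: x right, y down, z forward; pixel columns grow to the right and rows downward; lengths in m; the calibration is good to about 2 mm. A picture is of the moment at which its call begins. There is no depth.
- job_done(): hands the job in; it is judged then, once.
The state is a dict: "clock": time; "joint_pos": joint angles; "joint_vel": joint speeds; "tau": joint torques, N m; "eef_pos": TCP position; "tool_rot": TCP orientation; "ft_force": force on the tool from outside, world axes, zero at the start; "ft_torque": the same for the moment, N m; "grip_width": finger opening in m; "grasp_force": force on a finger pad.
Only numpy, scipy, OpenCV 4.12 (cv2) and the standard library are available. Lean on these libraries where they do the work, as an engineer would, in place of code of your own. Each camera call takes 0.05 s, during which the arm holds its last target. There are 200 camera calls.

### The job

With the fingertips, push the lamp strip that sticks out of the hand press along its channel until it is fully home against the end stop. Then push the press's hand wheel round by its upright handle, clockwise seen from above, through exactly one full turn, so that the handle stops where it started and the pad is down over the strip. Push gently, do not grip or lift anything, leave the other things on the bench alone, and finish with the hand clear.

Things in the scene. Friction and masses are not known exactly. Their poses are not given: they have to be found in the camera images.
- press: fixed bench hand press. Grey base plate 170 mm (its x) by 290 (its y, -175 to +115), 20 thick. Channel along y at x = 0 between guide rails 38 mm apart, tops 28 mm above the table, y = -150 to +70. Strips enter from its -y side, pushed towards +y. Columns (24 mm thick) at x = +-62, y = 0 carry a blue beam 160 by 44 mm, top 156 mm up. Origin on the table under the wheel's axis, z up; yaw varies
- stop_face (a point): centre of the end stop's face that the strip must reach, at y = +70 mm of the press, 31 mm above the table
- wheel_axis (a point): point on the hand wheel's vertical axis, 190 mm above the table. The wheel lies flat above the beam: black rim 136 mm across (top 191 mm above the table), three steel spokes, hub 36 mm across (top 193 mm, its centre nut 199 mm above the table)
- wheel (a joint): hand wheel angle, rad: 0 at the start, grows clockwise seen from above, a full turn = 6.283; range -0.5 to 8. Needs about 4 N at the handle, stays where left. A turn lowers the round rubber pad under the beam by 10 mm, to 1 mm above a seated strip
- handle: upright bare-metal handle on the wheel's rim above one spoke, its centre line 60 mm from the wheel's axis; 19 mm thick (16 at the ends), 70 mm tall. Origin at its foot, 189 mm above the table; top 259 mm above the table. Circles with the wheel, does not spin. Starts anywhere round the circle
- strip: lamp strip lying in the channel: straight black bar 220 mm long (its y), 34 wide (its x), 16 tall, red lens on top (22 tall in all), flat ends, about 0.14 kg, slides easily. Origin: centre of its underside, 20 mm above the table; its y points to the stop. Starts 35 to 55 mm short of the stop, sticking out on the press's -y side; seated, its origin is at y = -40 mm of the press
- spare_a: another lamp strip of the same kind, loose on the table beside the press: leave alone
- spare_b: a further lamp strip of the same kind, loose on the table: leave alone
- driver: screwdriver lying on the table: leave alone
- flask: steel drinking flask, 66 mm across, 210 mm tall, with a narrower neck, standing: leave alone
- tape: cardboard ring (tape core), 90 mm across, 22 mm high, lying flat: leave alone
- cup: small grey plastic bowl, 80 mm across, 50 mm high: leave alone
- gauge: steel block 40 x 30 x 30 mm: leave alone
Not all that is in view belongs to the job. What is shaped like the strip but blue or turquoise is not meant.

How it is judged:
By the outcome, as a careful person would: the job done as asked, in the order asked, and still so for the second after the job is handed in, with the robot touching nothing.
It also fails if it takes over 72 s, if anything falls off the work surface, if the arm or the gripper's body presses on something with over 40 N, if the wrist force passes 120 N, or if a joint passes its speed limit or range.

## Working session

There is one attempt and no reset: what is moved stays moved. The work goes in short steps, Python scripts to look and compute and a tool call to move; the robot and the scene stay as the last step left them, time stands still between calls to the robot, and variables do not carry over. Pictures are saved under pics/ and viewed, at most 10 in all, crops included, and the job is handed in when it is done.

Besides the shell and the picture viewer there is one more tool, called after "Call:" by a JSON object that holds its "api" and its "payload". carry_out: Moves the arm, as the interface text tells. Its arguments: {"type":"object","properties":{"plan":{"type":"array","items":{"type":"object","properties":{"dx":{"type":"number"},"dy":{"type":"number"},"dz":{"type":"number"},"twist":{"type":"number"},"fingers":{"type":"number"}}}}},"required":["plan"]}

```bash
mkdir -p pics; python3 - <<'E'
from workcell import bot, camera
import cv2, numpy as np, pickle
o=bot.get_obs(); print(o['clock'],o['eef_pos'],o['tool_rot'],o['grip_width'])
for n in("top","side"):
    c=camera(n); pickle.dump(c,open(f'{n}.pkl','wb')); cv2.imwrite(f'pics/{n}0.png',c['image'][:,:,::-1]); print(n,c['intrinsics'],c['eye'],c['attitude'])
E
```

```text
0.0 [0.17862221 0.46633519 0.2304261 ] [ 1.81876222e-01  9.83320905e-01 -1.00147710e-03 -1.86535659e-04] 0.08536492460225095
top [[532.67536937   0.         312.86022195]
 [  0.         532.67536937 235.43409831]
 [  0.           0.           1.        ]] [0.46741718 0.00560903 1.34216964] [ 0.71458802 -0.69845808  0.02249564 -0.03184678]
side [[622.60966462   0.         315.0038917 ]
 [  0.         622.60966462 248.9827366 ]
 [  0.           0.           1.        ]] [0.25463886 0.91456469 1.08126379] [-0.13838809  0.91423986 -0.37508934  0.06574341]
```

View pics/top0.png

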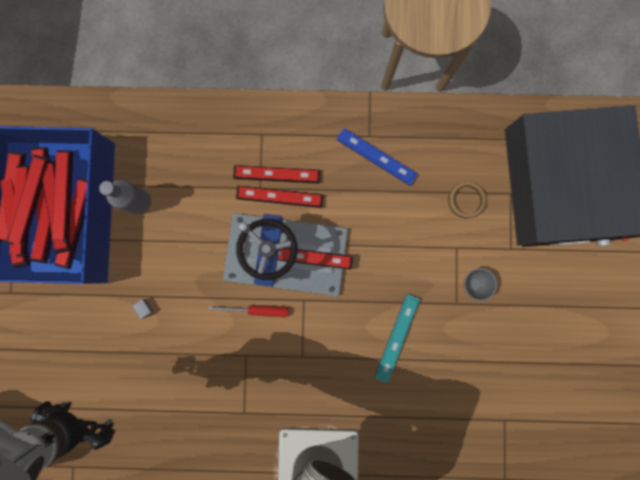

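View pics/side0.png

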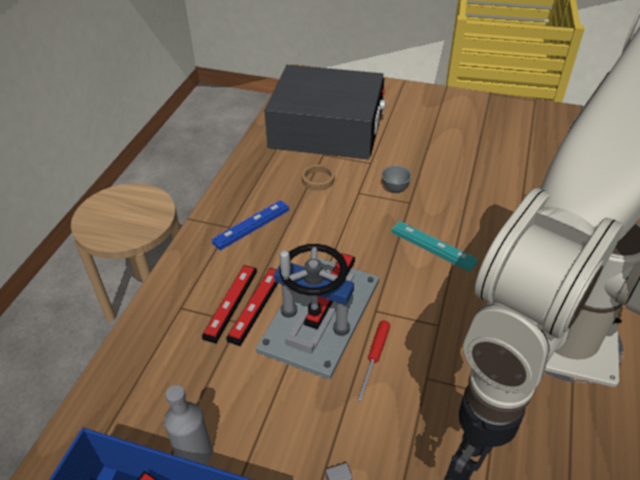

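The top view shows the press at about (267,248), with the strip sticking out to the right, towards world −y, and ending near (352,262). The handle is at about (243,228). In the side view the handle's top is near (284,254). I'll enlarge both to measure them.

```bash
cat > h.py <<'E'
import numpy as np, pickle, cv2
from scipy.spatial.transform import Rotation as R
def load(n): return pickle.load(open(f'{n}.pkl','rb'))
def ray(c,p,z):
    d=R.from_quat(c['attitude']).apply(np.linalg.solve(c['intrinsics'],[p[0],p[1],1])); e=np.array(c['eye'])
    return e+d*(z-e[2])/d[2]
def proj(c,P):
    q=R.from_quat(c['attitude']).inv().apply(np.atleast_2d(P)-np.array(c['eye'])); q=q@np.array(c['intrinsics']).T
    return q[:,:2]/q[:,2:]
def crop(c,x,y,w,h,f,k): cv2.imwrite(f, cv2.resize(np.ascontiguousarray(c['image'][y:y+h,x:x+w,::-1]),None,fx=k,fy=k,interpolation=cv2.INTER_CUBIC))
E
python3 - <<'E'
from h import *
t=load('top'); s=load('side')
crop(t,215,200,150,105,'pics/t1.png',5); crop(s,240,230,150,150,'pics/s1.png',4)
for p in [(233,214),(349,228),(342,294),(225,280)]: print(ray(t,p,.02))
print('hub',ray(t,(266,249),.193),'end',ray(t,(352,262),.036))
E
```

```text
[0.618363   0.22533346 0.02      ]
[ 0.58962875 -0.06525491  0.02      ]
[ 0.42578288 -0.0509597   0.02      ]
[0.45341972 0.23945983 0.02      ]
hub [0.52408148 0.12246093 0.193     ] end [ 0.50475868 -0.07324522  0.036     ]
```

View pics/t1.png

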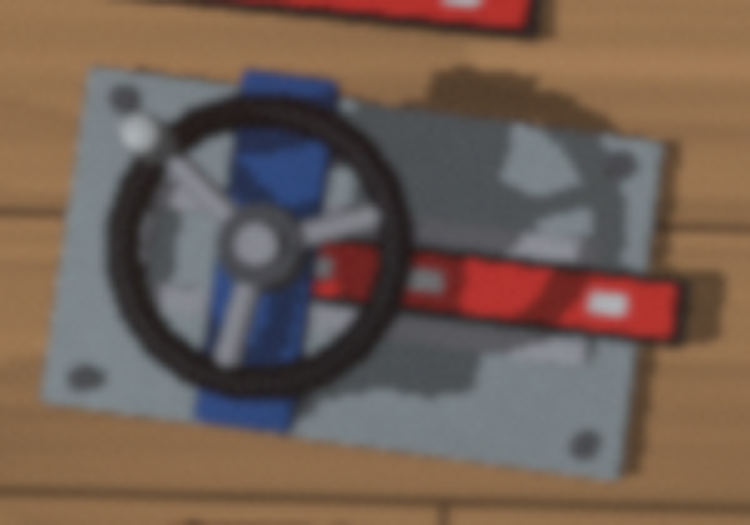

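View pics/s1.png

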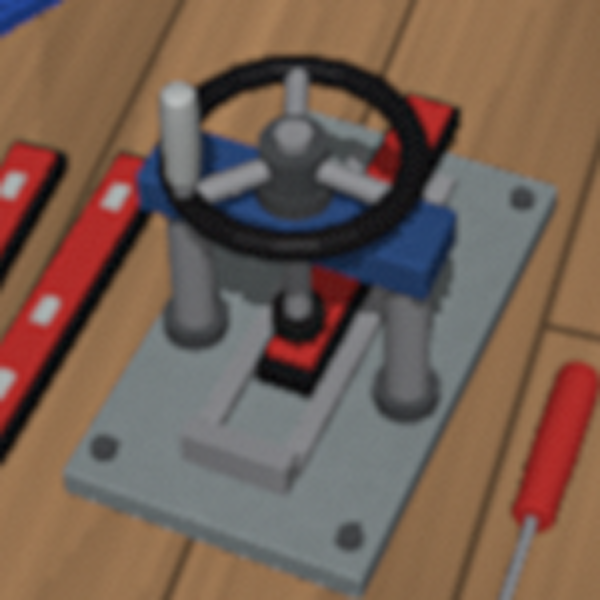

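```bash
cat > pose.py <<'E'
from h import *
from scipy.optimize import least_squares
t=load('top'); s=load('side')
def T(*p): return (np.array(p)+.5)/5-.5+[215,200]
def S(*p): return (np.array(p)+.5)/4-.5+[240,230]
pl={'a':(.085,.115,.02),'b':(.085,-.175,.02),'c':(-.085,-.175,.02),'d':(-.085,.115,.02),'n':(0,0,.199)}
O=[(t,T(92,68),'a'),(t,T(668,142),'b'),(t,T(622,478),'c'),(t,T(42,402),'d'),(t,T(257,244),'n'),
   (s,S(555,188),'c'),(s,S(360,590),'d'),(s,S(68,478),'a'),(s,S(295,133),'n')]
def W(p,v): c,q=np.cos(v[2]),np.sin(v[2]); return np.array([v[0]+c*p[0]-q*p[1],v[1]+q*p[0]+c*p[1],p[2]])
def f(v): return np.concatenate([proj(c,W(pl[k],v))[0]-p for c,p,k in O])
if __name__=='__main__':
    r=least_squares(f,[.52,.12,-.1],loss='soft_l1'); v=r.x; print(v,np.degrees(v[2])); print(f(v).reshape(-1,2).round(1))
    def L(P): 
        d=P[:2]-v[:2]; c,q=np.cos(v[2]),np.sin(v[2]); return np.array([c*d[0]+q*d[1],-q*d[0]+c*d[1]])
    for c,p,z in [(t,T(688,280),.036),(t,T(680,342),.036),(t,T(138,133),.259),(s,S(178,95),.259),(t,T(257,244),.199),(s,S(295,133),.199)]:
        P=ray(c,p,z); l=L(P); print(P.round(4),l.round(4),np.hypot(*l).round(4),np.degrees(np.arctan2(P[1]-v[1],P[0]-v[0])).round(1))
E
python3 pose.py; python3 - <<'E'
from workcell import bot; from scipy.spatial.transform import Rotation as R
print(R.from_quat(bot.get_obs()['tool_rot']).as_matrix().round(3))
E
```

```text
[ 0.52473303  0.1221681  -0.10664999] -6.11059414037812
[[-0.8 -0.5]
 [-0.9 -0.4]
 [-0.3  0.4]
 [-0.5  0.3]
 [-0.1  0.2]
 [ 1.  -0.7]
 [ 1.  -2.2]
 [-1.5 -1.5]
 [-0.1 -0. ]]
[ 0.5204 -0.0735  0.036 ] [ 0.0166 -0.195 ] 0.1957 -91.3
[ 0.49   -0.0701  0.036 ] [-0.0141 -0.1949] 0.1954 -100.2
[0.5664 0.1659 0.259 ] [0.0368 0.0479] 0.0604 46.4
[0.5654 0.1686 0.259 ] [0.0355 0.0505] 0.0617 48.8
[0.5251 0.1219 0.199 ] [ 0.0004 -0.0002] 0.0004 -39.0
[0.5245 0.1222 0.199 ] [-0.0002  0.    ] 0.0002 164.2
[[-0.934  0.358 -0.001]
 [ 0.358  0.934 -0.002]
 [ 0.    -0.002 -1.   ]]
```

Call:
{"api": "carry_out", "payload": {"plan": [{"dx":0,"dy":0,"dz":-30,"twist":0,"fingers":1},{"dx":-20,"dy":-18,"dz":-55,"twist":0,"fingers":1},{"dx":-45,"dy":-40,"dz":-70,"twist":0,"fingers":1},{"dx":-72,"dy":-63,"dz":-70,"twist":0,"fingers":1},{"dx":-100,"dy":-86,"dz":-70,"twist":0,"fingers":1}]}}

```text
clock: 0.52
eef_pos: [0.2419, 0.3502, 0.3021]
tool_rot: [0.181, 0.983, 0.001, 0.0]
ft_force: [1.7, 0.1, -0.3]
grip_width: 0.0256
grasp_force: 0.0
```

Call:
{"api": "carry_out", "payload": {"plan": [{"dx":-27,"dy":-23,"dz":0,"twist":0,"fingers":1},{"dx":-54,"dy":-47,"dz":0,"twist":0,"fingers":1},{"dx":-81,"dy":-70,"dz":0,"twist":0,"fingers":1},{"dx":-108,"dy":-94,"dz":0,"twist":0,"fingers":1},{"dx":-135,"dy":-117,"dz":0,"twist":0,"fingers":1}]}}

```text
clock: 0.93
eef_pos: [0.3258, 0.1915, 0.3011]
tool_rot: [0.182, 0.983, -0.0, -0.0]
ft_force: [1.0, 0.2, 0.8]
grip_width: 0.0003
grasp_force: 0.0
```

Call:
{"api": "carry_out", "payload": {"plan": [{"dx":-27,"dy":-23,"dz":0,"twist":0,"fingers":1},{"dx":-54,"dy":-47,"dz":0,"twist":0,"fingers":1},{"dx":-81,"dy":-70,"dz":0,"twist":0,"fingers":1},{"dx":-108,"dy":-94,"dz":0,"twist":0,"fingers":1},{"dx":-135,"dy":-117,"dz":0,"twist":0,"fingers":1}]}}

```text
clock: 1.35
eef_pos: [0.41, 0.0339, 0.3011]
tool_rot: [0.182, 0.983, -0.0, -0.0]
ft_force: [1.5, 1.0, 0.0]
grip_width: -0.0001
grasp_force: 0.0
```

Call:
{"api": "carry_out", "payload": {"plan": [{"dx":-28,"dy":-24,"dz":0,"twist":-4,"fingers":1},{"dx":-56,"dy":-48,"dz":0,"twist":-8,"fingers":1},{"dx":-84,"dy":-72,"dz":0,"twist":-12,"fingers":1},{"dx":-112,"dy":-96,"dz":0,"twist":-15,"fingers":1},{"dx":-140,"dy":-119,"dz":0,"twist":-15,"fingers":1}]}}

```text
clock: 1.77
eef_pos: [0.4983, -0.1274, 0.3008]
tool_rot: [0.051, 0.999, 0.0, -0.0]
ft_force: [1.4, 1.7, 1.1]
grip_width: -0.0
grasp_force: 0.0
```

Call:
{"api": "carry_out", "payload": {"plan": [{"dx":0,"dy":0,"dz":40,"twist":0,"fingers":1},{"dx":0,"dy":0,"dz":80,"twist":0,"fingers":1},{"dx":0,"dy":0,"dz":120,"twist":0,"fingers":1},{"dx":0,"dy":0,"dz":160,"twist":0,"fingers":1},{"dx":0,"dy":0,"dz":195,"twist":0,"fingers":1}]}}

```text
clock: 2.18
eef_pos: [0.4967, -0.1253, 0.1034]
tool_rot: [0.052, 0.999, 0.0, -0.001]
ft_force: [-0.3, -0.0, -0.4]
grip_width: 0.0001
grasp_force: 0.0
```

Call:
{"api": "carry_out", "payload": {"plan": [{"dx":0,"dy":0,"dz":25,"twist":0,"fingers":1},{"dx":0,"dy":0,"dz":50,"twist":0,"fingers":1},{"dx":0,"dy":5,"dz":70,"twist":0,"fingers":1},{"dx":0,"dy":15,"dz":78,"twist":0,"fingers":1},{"dx":0,"dy":20,"dz":78,"twist":0,"fingers":1}]}}

```text
clock: 2.6
eef_pos: [0.4979, -0.1041, 0.0259]
tool_rot: [0.052, 0.999, 0.001, -0.003]
ft_force: [-0.8, -0.8, 0.9]
grip_width: 0.0004
grasp_force: 0.0
```

```bash
python3 - <<'E'
from workcell import bot, camera
from h import *
o=bot.get_obs(); print(o['eef_pos'],o['ft_force'],o['joint_pos'])
c=camera('side'); a=c['image']; crop(c,240,200,200,150,'pics/s2.png',4)
E
```

```text
[ 0.49788993 -0.10414161  0.0259238 ] [-0.81661693 -0.84421546  0.86727233] [-2.06496481e-01  4.47795429e-01 -2.80502777e-01  8.48310025e-01
  5.08263455e-04 -1.02797001e-01]
```

View pics/s2.png

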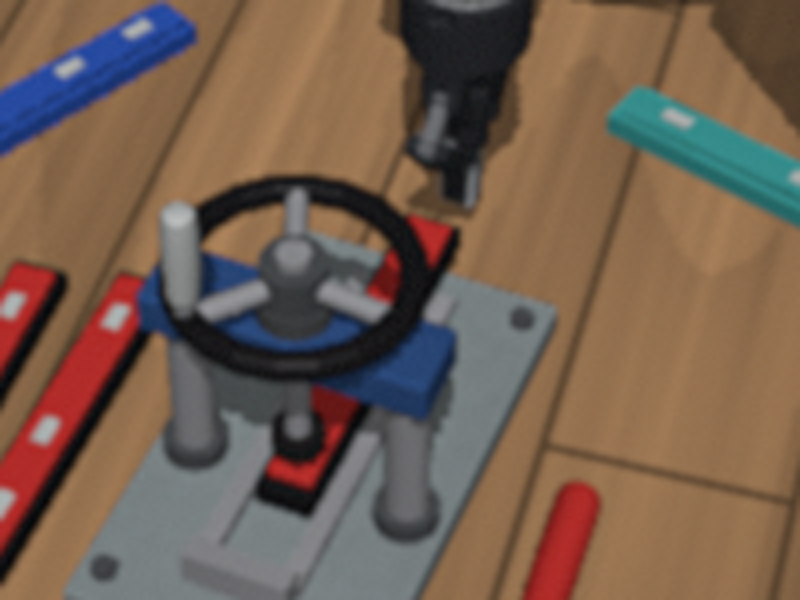

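The hand is aligned with the strip's outer end: the fingers are at crop (462,200) and the strip end is near (435,220). Next I push gently.

Call:
{"api": "carry_out", "payload": {"plan": [{"dx":-1,"dy":4,"dz":-2,"twist":0,"fingers":1},{"dx":-2,"dy":9,"dz":-2,"twist":0,"fingers":1},{"dx":-2,"dy":14,"dz":-2,"twist":0,"fingers":1},{"dx":-2,"dy":19,"dz":-2,"twist":0,"fingers":1},{"dx":-2,"dy":24,"dz":-2,"twist":0,"fingers":1}]}}

```text
clock: 3.07
eef_pos: [0.5053, -0.0815, 0.0311]
tool_rot: [0.052, 0.999, -0.0, 0.001]
ft_force: [-0.9, -0.5, -0.2]
grip_width: 0.0004
grasp_force: 0.0
```

Call:
{"api": "carry_out", "payload": {"plan": [{"dx":0,"dy":6,"dz":0,"twist":0,"fingers":1},{"dx":0,"dy":12,"dz":0,"twist":0,"fingers":1},{"dx":0,"dy":18,"dz":0,"twist":0,"fingers":1},{"dx":0,"dy":24,"dz":0,"twist":0,"fingers":1},{"dx":0,"dy":29,"dz":0,"twist":0,"fingers":1}]}}

```text
clock: 3.48
eef_pos: [0.5079, -0.0527, 0.0305]
tool_rot: [0.052, 0.999, -0.0, 0.0]
ft_force: [-0.6, -3.0, 1.6]
grip_width: 0.0002
grasp_force: 1.4
```

Call:
{"api": "carry_out", "payload": {"plan": [{"dx":1,"dy":2,"dz":0,"twist":0,"fingers":1},{"dx":1,"dy":4,"dz":0,"twist":0,"fingers":1},{"dx":1,"dy":6,"dz":0,"twist":0,"fingers":1},{"dx":1,"dy":7,"dz":0,"twist":0,"fingers":1},{"dx":1,"dy":8,"dz":0,"twist":0,"fingers":1}]}}

```text
clock: 3.9
eef_pos: [0.5073, -0.0449, 0.0302]
tool_rot: [0.052, 0.999, 0.0, -0.0]
ft_force: [0.4, -1.9, 0.7]
grip_width: 0.0002
grasp_force: 0.9
```

Call:
{"api": "carry_out", "payload": {"plan": [{"dx":0,"dy":1,"dz":0,"twist":0,"fingers":1},{"dx":0,"dy":2,"dz":0,"twist":0,"fingers":1},{"dx":0,"dy":2.5,"dz":0,"twist":0,"fingers":1},{"dx":0,"dy":3,"dz":0,"twist":0,"fingers":1},{"dx":0,"dy":3,"dz":0,"twist":0,"fingers":1}]}}

```text
clock: 4.32
eef_pos: [0.5076, -0.0418, 0.0302]
tool_rot: [0.052, 0.999, 0.0, -0.0]
ft_force: [0.3, -1.6, 0.4]
grip_width: -0.0001
grasp_force: 0.5
```

Call:
{"api": "carry_out", "payload": {"plan": [{"dx":0,"dy":0.7,"dz":0,"twist":0,"fingers":1},{"dx":0,"dy":1.4,"dz":0,"twist":0,"fingers":1},{"dx":0,"dy":2,"dz":0,"twist":0,"fingers":1},{"dx":0,"dy":2.5,"dz":0,"twist":0,"fingers":1},{"dx":0,"dy":2.5,"dz":0,"twist":0,"fingers":1}]}}

```text
clock: 4.73
eef_pos: [0.508, -0.0393, 0.0302]
tool_rot: [0.052, 0.999, 0.0, -0.0]
ft_force: [-0.0, -0.5, 0.8]
grip_width: 0.0001
grasp_force: 0.2
```

```bash
python3 - <<'E'
from workcell import bot, camera
from h import *
c=camera('side'); crop(c,260,230,130,130,'pics/s3.png',4.5); pickle.dump(c,open('side3.pkl','wb'))
o=bot.get_obs(); print(o['eef_pos'],o['ft_force'])
from pose import W
v=[.5247,.1222,-.1066]
p=proj(c,np.array([W((x,.07,z),v) for x in(-.017,.017) for z in(.02,.036)])); print(((p-[260,230]+.5)*4.5-.5).round())
E
```

```text
[ 0.50793161 -0.03927049  0.03021723] [-1.07728934 -1.08803042  0.30986985]
[[221. 528.]
 [220. 508.]
 [154. 505.]
 [153. 484.]]
```

View pics/s3.png

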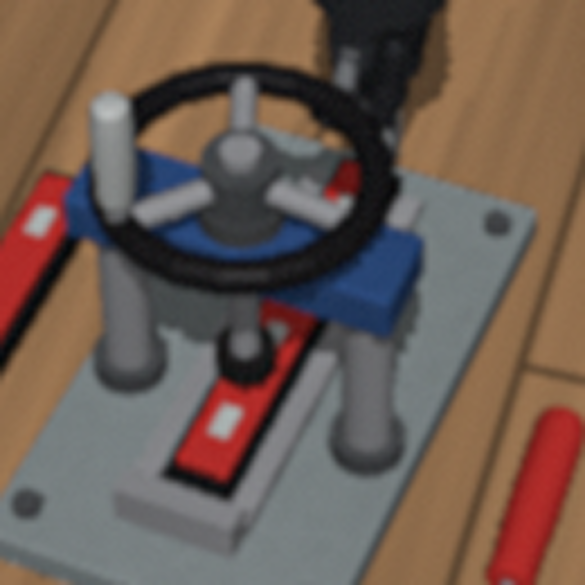

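The strip's end shows at crop (165–232, 472–495). The stop face is expected near (153–220, 484–508), so a gap of a few mm remains and I keep pushing.

Call:
{"api": "carry_out", "payload": {"plan": [{"dx":0,"dy":1,"dz":0,"twist":0,"fingers":1},{"dx":0,"dy":2,"dz":0,"twist":0,"fingers":1},{"dx":0,"dy":3,"dz":0,"twist":0,"fingers":1},{"dx":0,"dy":3.5,"dz":0,"twist":0,"fingers":1},{"dx":0,"dy":3.5,"dz":0,"twist":0,"fingers":1}]}}

```text
clock: 5.2
eef_pos: [0.5085, -0.0359, 0.0303]
tool_rot: [0.052, 0.999, 0.0, 0.0]
ft_force: [-0.1, -0.7, 0.1]
grip_width: -0.0
grasp_force: 0.2
```

Call:
{"api": "carry_out", "payload": {"plan": [{"dx":0,"dy":0.5,"dz":0,"twist":0,"fingers":1},{"dx":0,"dy":1,"dz":0,"twist":0,"fingers":1},{"dx":0,"dy":1.5,"dz":0,"twist":0,"fingers":1},{"dx":0,"dy":2,"dz":0,"twist":0,"fingers":1},{"dx":0,"dy":2,"dz":0,"twist":0,"fingers":1}]}}

```text
clock: 5.62
eef_pos: [0.5086, -0.034, 0.0303]
tool_rot: [0.052, 0.999, 0.0, -0.0]
ft_force: [-0.4, -2.0, -1.3]
grip_width: -0.0004
grasp_force: 0.3
```

Call:
{"api": "carry_out", "payload": {"plan": [{"dx":0,"dy":0.5,"dz":0,"twist":0,"fingers":1},{"dx":0,"dy":1,"dz":0,"twist":0,"fingers":1},{"dx":0,"dy":1.5,"dz":0,"twist":0,"fingers":1},{"dx":0,"dy":2,"dz":0,"twist":0,"fingers":1},{"dx":0,"dy":2,"dz":0,"twist":0,"fingers":1}]}}

```text
clock: 6.03
eef_pos: [0.5088, -0.0326, 0.0303]
tool_rot: [0.052, 0.999, -0.001, -0.0]
ft_force: [-0.4, -3.2, -0.5]
grip_width: -0.0004
grasp_force: 1.5
```

```bash
python3 - <<'E'
from workcell import bot, camera
from h import *
c=camera('side'); crop(c,270,290,70,70,'pics/s4.png',8); pickle.dump(c,open('side4.pkl','wb'))
o=bot.get_obs(); print(o['eef_pos'],o['ft_force'])
E
```

```text
[ 0.50878988 -0.03254893  0.03032002] [ 0.00534467 -2.64621183 -0.63687   ]
```

View pics/s4.png

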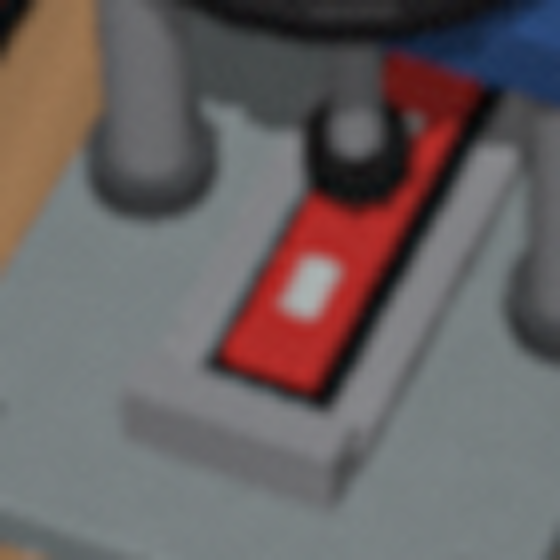

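The strip's end now lies right at the stop block (crop 212–330, 365–405). Next I press until the arm stalls to confirm it is seated.

Call:
{"api": "carry_out", "payload": {"plan": [{"dx":0,"dy":0.7,"dz":0,"twist":0,"fingers":1},{"dx":0,"dy":1.4,"dz":0,"twist":0,"fingers":1},{"dx":0,"dy":2,"dz":0,"twist":0,"fingers":1},{"dx":0,"dy":2.5,"dz":0,"twist":0,"fingers":1},{"dx":0,"dy":2.5,"dz":0,"twist":0,"fingers":1}]}}

```text
clock: 6.5
eef_pos: [0.5087, -0.0324, 0.0303]
tool_rot: [0.053, 0.999, -0.003, -0.0]
ft_force: [-0.5, -10.6, 0.7]
grip_width: 0.0
grasp_force: 5.0
```

Call:
{"api": "carry_out", "payload": {"plan": [{"dx":0,"dy":-15,"dz":0,"twist":0,"fingers":1},{"dx":0,"dy":-30,"dz":0,"twist":0,"fingers":1},{"dx":0,"dy":-40,"dz":-20,"twist":0,"fingers":1},{"dx":0,"dy":-40,"dz":-60,"twist":-7,"fingers":1},{"dx":0,"dy":-40,"dz":-100,"twist":-14,"fingers":1}]}}

```text
clock: 6.92
eef_pos: [0.5032, -0.069, 0.1299]
tool_rot: [-0.073, 0.997, 0.001, -0.002]
ft_force: [1.3, -0.2, 0.0]
grip_width: -0.0001
grasp_force: 0.0
```

Call:
{"api": "carry_out", "payload": {"plan": [{"dx":0,"dy":0,"dz":-40,"twist":-7,"fingers":1},{"dx":0,"dy":0,"dz":-80,"twist":-14,"fingers":1},{"dx":0,"dy":0,"dz":-120,"twist":-21,"fingers":1},{"dx":0,"dy":0,"dz":-160,"twist":-28,"fingers":1},{"dx":0,"dy":0,"dz":-200,"twist":-35,"fingers":1}]}}

```text
clock: 7.33
eef_pos: [0.5045, -0.0684, 0.3326]
tool_rot: [-0.37, 0.929, 0.001, 0.001]
ft_force: [1.2, 0.4, -0.5]
grip_width: -0.0001
grasp_force: 0.0
```

```bash
cat > plan.py <<'E'
from h import *
import json
class P:
    """commanded pose tracker; yaw = world angle of tool y (deg); tool down: x axis = y axis + 90"""
    def __init__(s,xyz,yaw): s.p=np.array(xyz,float)*1000; s.y=yaw; s.rows=[]
    def run(s,wps,n=5):
        wps=list(wps)
        while len(wps)%n: wps.append(wps[-1])
        for i in range(0,len(wps),n):
            a=np.radians(s.y); ey=np.array([np.cos(a),np.sin(a)]); ex=np.array([-ey[1],ey[0]]); rows=[]
            for x,y,z,yw in wps[i:i+n]:
                d=np.array([x,y,z])*1000-s.p; r=np.round(2*np.array([d[:2]@ex,d[:2]@ey,-d[2],-(yw-s.y)]))/2
                rows.append(dict(zip(('dx','dy','dz','twist'),r.tolist()),fingers=1))
            s.p=s.p+np.append(ex*r[0]+ey*r[1],-r[2]); s.y-=r[3]; print(json.dumps(rows))
        print('end',s.p.round(1),s.y)
def now():
    from workcell import bot
    o=bot.get_obs(); m=R.from_quat(o['tool_rot']).as_matrix(); return o['eef_pos'],np.degrees(np.arctan2(m[1,1],m[0,1])),o
def lerp(a,b,n): return [tuple(np.array(a)+(np.array(b)-a)*k/n) for k in range(1,n+1)]
E
python3 - <<'E'
from plan import *
p,y,o=now(); print(p,y,o['joint_pos'].__array__().round(2) if hasattr(o['joint_pos'],'__array__') else o['joint_pos'])
th=np.radians(47.5); n=np.radians(-81.5)
H=np.array([.5247+.06*np.cos(th),.1222+.06*np.sin(th)]); S=H-.0355*np.array([np.cos(n),np.sin(n)]); print(S)
q=P(p,y); q.run(lerp((*p,y),(*S,.34,278.5),21)+[(*S,.30,278.5),(*S,.265,278.5),(*S,.235,278.5),(*S,.228,278.5)])
E
```

```text
[ 0.50454324 -0.06842454  0.33263819] 133.41792738870862 [-0.14  0.24  0.27  1.6   0.   -0.89]
[0.55998818 0.2015467 ]
[{"dx": -11.0, "dy": 7.5, "dz": -0.5, "twist": -7.0, "fingers": 1}, {"dx": -21.5, "dy": 15.0, "dz": -0.5, "twist": -14.0, "fingers": 1}, {"dx": -32.5, "dy": 22.5, "dz": -1.0, "twist": -20.5, "fingers": 1}, {"dx": -43.0, "dy": 30.0, "dz": -1.5, "twist": -27.5, "fingers": 1}, {"dx": -54.0, "dy": 37.5, "dz": -2.0, "twist": -34.5, "fingers": 1}]
[{"dx": -13.0, "dy": 0.5, "dz": -0.0, "twist": -7.0, "fingers": 1}, {"dx": -26.0, "dy": 0.5, "dz": -0.5, "twist": -14.0, "fingers": 1}, {"dx": -39.0, "dy": 0.5, "dz": -1.0, "twist": -21.0, "fingers": 1}, {"dx": -52.5, "dy": 0.5, "dz": -1.0, "twist": -27.5, "fingers": 1}, {"dx": -65.5, "dy": 1.0, "dz": -1.5, "twist": -34.5, "fingers": 1}]
[{"dx": -10.5, "dy": -7.5, "dz": -0.5, "twist": -7.0, "fingers": 1}, {"dx": -21.5, "dy": -15.0, "dz": -0.5, "twist": -14.0, "fingers": 1}, {"dx": -32.5, "dy": -22.0, "dz": -1.0, "twist": -21.0, "fingers": 1}, {"dx": -43.5, "dy": -29.5, "dz": -1.5, "twist": -27.5, "fingers": 1}, {"dx": -54.5, "dy": -37.0, "dz": -2.0, "twist": -34.5, "fingers": 1}]
[{"dx": -4.5, "dy": -12.0, "dz": -0.0, "twist": -7.0, "fingers": 1}, {"dx": -9.5, "dy": -24.0, "dz": -0.5, "twist": -14.0, "fingers": 1}, {"dx": -14.5, "dy": -36.5, "dz": -1.0, "twist": -21.0, "fingers": 1}, {"dx": -19.0, "dy": -48.5, "dz": -1.0, "twist": -28.0, "fingers": 1}, {"dx": -24.0, "dy": -61.0, "dz": -1.5, "twist": -34.5, "fingers": 1}]
[{"dx": 3.0, "dy": -12.5, "dz": -0.5, "twist": -7.0, "fingers": 1}, {"dx": 3.0, "dy": -12.5, "dz": 39.5, "twist": -7.0, "fingers": 1}, {"dx": 3.0, "dy": -12.5, "dz": 74.5, "twist": -7.0, "fingers": 1}, {"dx": 3.0, "dy": -12.5, "dz": 104.5, "twist": -7.0, "fingers": 1}, {"dx": 3.0, "dy": -12.5, "dz": 111.5, "twist": -7.0, "fingers": 1}]
end [560.  201.5 228.1] 278.4179273887086
```

Call:
{"api": "carry_out", "payload": {"plan": [{"dx":-11.0,"dy":7.5,"dz":-0.5,"twist":-7.0,"fingers":1},{"dx":-21.5,"dy":15.0,"dz":-0.5,"twist":-14.0,"fingers":1},{"dx":-32.5,"dy":22.5,"dz":-1.0,"twist":-20.5,"fingers":1},{"dx":-43.0,"dy":30.0,"dz":-1.5,"twist":-27.5,"fingers":1},{"dx":-54.0,"dy":37.5,"dz":-2.0,"twist":-34.5,"fingers":1}]}}

```text
clock: 7.75
eef_pos: [0.5189, -0.0037, 0.3325]
tool_rot: [-0.629, 0.778, 0.001, 0.001]
ft_force: [-0.2, 0.3, 0.4]
grip_width: 0.0003
grasp_force: 0.0
```

Call:
{"api": "carry_out", "payload": {"plan": [{"dx":-13.0,"dy":0.5,"dz":0,"twist":-7.0,"fingers":1},{"dx":-26.0,"dy":0.5,"dz":-0.5,"twist":-14.0,"fingers":1},{"dx":-39.0,"dy":0.5,"dz":-1.0,"twist":-21.0,"fingers":1},{"dx":-52.5,"dy":0.5,"dz":-1.0,"twist":-27.5,"fingers":1},{"dx":-65.5,"dy":1.0,"dz":-1.5,"twist":-34.5,"fingers":1}]}}

```text
clock: 8.17
eef_pos: [0.532, 0.0606, 0.3338]
tool_rot: [0.831, -0.556, -0.001, -0.001]
ft_force: [-0.9, -0.1, 0.2]
grip_width: -0.0
grasp_force: 0.0
```

Call:
{"api": "carry_out", "payload": {"plan": [{"dx":-10.5,"dy":-7.5,"dz":-0.5,"twist":-7.0,"fingers":1},{"dx":-21.5,"dy":-15.0,"dz":-0.5,"twist":-14.0,"fingers":1},{"dx":-32.5,"dy":-22.0,"dz":-1.0,"twist":-21.0,"fingers":1},{"dx":-43.5,"dy":-29.5,"dz":-1.5,"twist":-27.5,"fingers":1},{"dx":-54.5,"dy":-37.0,"dz":-2.0,"twist":-34.5,"fingers":1}]}}

```text
clock: 8.58
eef_pos: [0.5456, 0.125, 0.3358]
tool_rot: [0.959, -0.285, -0.001, -0.001]
ft_force: [-0.3, 0.0, -0.3]
grip_width: -0.0
grasp_force: 0.0
```

Call:
{"api": "carry_out", "payload": {"plan": [{"dx":-4.5,"dy":-12.0,"dz":0,"twist":-7.0,"fingers":1},{"dx":-9.5,"dy":-24.0,"dz":-0.5,"twist":-14.0,"fingers":1},{"dx":-14.5,"dy":-36.5,"dz":-1.0,"twist":-21.0,"fingers":1},{"dx":-19.0,"dy":-48.5,"dz":-1.0,"twist":-28.0,"fingers":1},{"dx":-24.0,"dy":-61.0,"dz":-1.5,"twist":-34.5,"fingers":1}]}}

```text
clock: 9.0
eef_pos: [0.5591, 0.1891, 0.3372]
tool_rot: [1.0, 0.012, -0.0, -0.001]
ft_force: [0.2, 0.7, -0.4]
grip_width: -0.0001
grasp_force: 0.0
```

```bash
python3 - <<'E'
from plan import *
p,y,o=now(); print(p,y,o['joint_pos'],o['ft_force'])
E
```

```text
[0.55914073 0.18906775 0.33721142] -88.5861681580064 [ 3.25104829e-01  4.22439911e-01  5.33875933e-01  1.68244995e+00
  1.87733346e-03 -2.84116471e+00] [ 0.21541596  0.66714449 -0.40886647]
```

Call:
{"api": "carry_out", "payload": {"plan": [{"dx":3.0,"dy":-12.5,"dz":0,"twist":-7.0,"fingers":1},{"dx":3.0,"dy":-12.5,"dz":38,"twist":-7.0,"fingers":1},{"dx":3.0,"dy":-12.5,"dz":74.5,"twist":-7.0,"fingers":1},{"dx":3.0,"dy":-12.5,"dz":102,"twist":-7.0,"fingers":1},{"dx":3.0,"dy":-12.5,"dz":110,"twist":-7.0,"fingers":1}]}}

```text
clock: 9.42
eef_pos: [0.559, 0.2001, 0.2218]
tool_rot: [0.997, 0.071, -0.005, 0.0]
ft_force: [-0.5, -0.6, -0.9]
grip_width: -0.0001
grasp_force: 0.0
```

```bash
python3 - <<'E'
from plan import *
from workcell import camera
p,y,o=now(); print(p,y,o['joint_pos'][5],o['ft_force'])
c=camera('side'); crop(c,225,200,130,110,'pics/s5.png',5)
pickle.dump(c,open('side5.pkl','wb'))
E
```

```text
[0.55903106 0.20010571 0.22176551] -81.91006883949925 -2.9399055563094056 [-0.4783193  -0.61729236 -0.86274747]
```

View pics/s5.png

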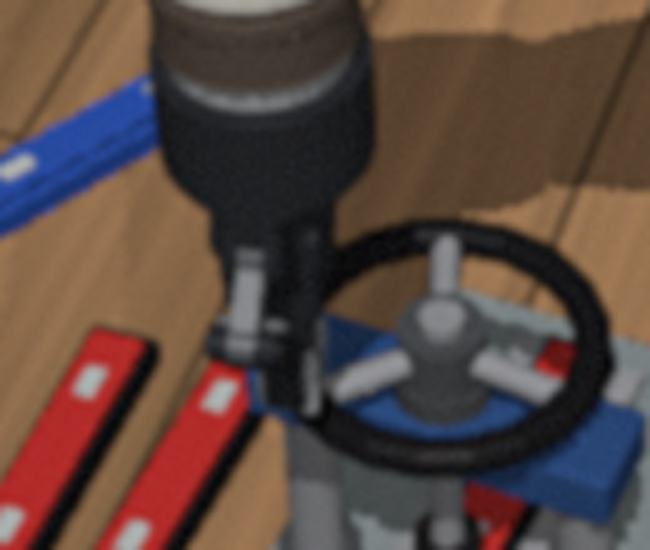

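The fingers are down just behind the handle, with tips at crop (300,410). A knuckle bulges about 25 mm above the tip, so I raise the tool to engage only the tips with the handle, then feel for contact.

Call:
{"api": "carry_out", "payload": {"plan": [{"dx":0,"dy":0,"dz":-8,"twist":0,"fingers":1},{"dx":1,"dy":3,"dz":-16,"twist":0,"fingers":1},{"dx":1,"dy":7,"dz":-16,"twist":0,"fingers":1},{"dx":1,"dy":11,"dz":-16,"twist":0,"fingers":1},{"dx":1,"dy":13,"dz":-16,"twist":0,"fingers":1}]}}

```text
clock: 9.88
eef_pos: [0.5661, 0.1869, 0.2454]
tool_rot: [0.998, 0.07, 0.002, -0.0]
ft_force: [0.2, 0.7, 0.2]
grip_width: -0.0003
grasp_force: 0.6
```

Call:
{"api": "carry_out", "payload": {"plan": [{"dx":0,"dy":1,"dz":0,"twist":0,"fingers":1},{"dx":0,"dy":2,"dz":0,"twist":0,"fingers":1},{"dx":0,"dy":3,"dz":0,"twist":0,"fingers":1},{"dx":0,"dy":4,"dz":0,"twist":0,"fingers":1},{"dx":0,"dy":4,"dz":0,"twist":0,"fingers":1}]}}

```text
clock: 10.3
eef_pos: [0.5669, 0.1859, 0.2449]
tool_rot: [0.997, 0.071, 0.002, -0.003]
ft_force: [1.8, 8.2, 4.7]
grip_width: 0.0003
grasp_force: 3.6
```

```bash
cat > turn.py <<'E'
from plan import *
V=np.array([.5247,.1222]); th0=47.5
def tcp(a,D,z=.244,L0=39.4,A=360):
    th=np.radians(th0-a); phi=th0-a-90-L0*(1-a/A); n=np.radians(phi)
    return (*(V+.06*np.array([np.cos(th),np.sin(th)])-D*np.array([np.cos(n),np.sin(n)])),z,phi)
E
python3 - <<'E'
from turn import *
p,y,o=now(); print(p,y,o['ft_force'])
q=P((.5665,.183,.245),y); q.run([tcp(a,.016) for a in range(6,337,6)])
E
```

```text
[0.56686618 0.18586139 0.24492004] -81.87230082346785 [1.77596217 8.2450499  4.66429032]
[{"dx": 1.5, "dy": 5.5, "dz": 1.0, "twist": 5.5, "fingers": 1}, {"dx": 6.5, "dy": 11.0, "dz": 1.0, "twist": 10.5, "fingers": 1}, {"dx": 10.5, "dy": 17.0, "dz": 1.0, "twist": 16.0, "fingers": 1}, {"dx": 13.5, "dy": 23.5, "dz": 1.0, "twist": 21.5, "fingers": 1}, {"dx": 16.5, "dy": 30.0, "dz": 1.0, "twist": 26.5, "fingers": 1}]
[{"dx": 5.0, "dy": 5.5, "dz": -0.0, "twist": 5.5, "fingers": 1}, {"dx": 9.0, "dy": 11.5, "dz": -0.0, "twist": 11.0, "fingers": 1}, {"dx": 13.0, "dy": 17.5, "dz": -0.0, "twist": 16.5, "fingers": 1}, {"dx": 16.0, "dy": 24.0, "dz": -0.0, "twist": 21.5, "fingers": 1}, {"dx": 18.5, "dy": 31.0, "dz": -0.0, "twist": 27.0, "fingers": 1}]
[{"dx": 4.5, "dy": 5.5, "dz": -0.0, "twist": 5.5, "fingers": 1}, {"dx": 8.5, "dy": 11.5, "dz": -0.0, "twist": 10.5, "fingers": 1}, {"dx": 12.0, "dy": 18.0, "dz": -0.0, "twist": 16.0, "fingers": 1}, {"dx": 14.5, "dy": 24.5, "dz": -0.0, "twist": 21.5, "fingers": 1}, {"dx": 16.5, "dy": 31.5, "dz": -0.0, "twist": 26.5, "fingers": 1}]
[{"dx": 4.0, "dy": 5
[... 2285 characters left out ...]
": 1}]
[{"dx": 2.0, "dy": 6.5, "dz": -0.0, "twist": 5.5, "fingers": 1}, {"dx": 3.0, "dy": 13.0, "dz": -0.0, "twist": 11.0, "fingers": 1}, {"dx": 3.5, "dy": 19.5, "dz": -0.0, "twist": 16.0, "fingers": 1}, {"dx": 3.5, "dy": 26.0, "dz": -0.0, "twist": 21.5, "fingers": 1}, {"dx": 2.5, "dy": 32.5, "dz": -0.0, "twist": 27.0, "fingers": 1}]
[{"dx": 1.5, "dy": 6.5, "dz": -0.0, "twist": 5.5, "fingers": 1}, {"dx": 1.5, "dy": 6.5, "dz": -0.0, "twist": 5.5, "fingers": 1}, {"dx": 1.5, "dy": 6.5, "dz": -0.0, "twist": 5.5, "fingers": 1}, {"dx": 1.5, "dy": 6.5, "dz": -0.0, "twist": 5.5, "fingers": 1}, {"dx": 1.5, "dy": 6.5, "dz": -0.0, "twist": 5.5, "fingers": 1}]
end [529.  184.6 244. ] -381.37230082346787
```

Call:
{"api": "carry_out", "payload": {"plan": [{"dx":2,"dy":5.5,"dz":1.0,"twist":5.5,"fingers":1},{"dx":6.5,"dy":11.0,"dz":1.0,"twist":10.5,"fingers":1},{"dx":10.5,"dy":17.0,"dz":1.0,"twist":16.0,"fingers":1},{"dx":13.5,"dy":23.5,"dz":1.0,"twist":21.5,"fingers":1},{"dx":16.5,"dy":30.0,"dz":1.0,"twist":26.5,"fingers":1}]}}

```text
clock: 10.72
eef_pos: [0.591, 0.1595, 0.2451]
tool_rot: [0.987, -0.161, 0.006, -0.005]
ft_force: [9.3, 8.2, 5.3]
grip_width: -0.0003
grasp_force: 5.5
```

```bash
python3 - <<'E'
from turn import *
p,y,o=now(); print(p,y,o['ft_force'],tcp(30,.016),tcp(30,.019))
E
```

```text
[0.59100191 0.15954381 0.24508385] -108.58089748532896 [9.34336905 8.20792341 5.34115792] (np.float64(0.5870307768921685), np.float64(0.15540515738482621), 0.244, -108.61666666666667) (np.float64(0.5879884818635326), np.float64(0.15824818415005804), 0.244, -108.61666666666667)
```

Call:
{"api": "carry_out", "payload": {"plan": [{"dx":6.0,"dy":5.5,"dz":0,"twist":5.5,"fingers":1},{"dx":11.0,"dy":11.5,"dz":0,"twist":11.0,"fingers":1},{"dx":15.0,"dy":17.5,"dz":0,"twist":16.5,"fingers":1},{"dx":18.0,"dy":24.0,"dz":0,"twist":21.5,"fingers":1},{"dx":20.5,"dy":31.0,"dz":0,"twist":27.0,"fingers":1}]}}

```text
clock: 11.13
eef_pos: [0.6, 0.121, 0.2449]
tool_rot: [0.922, -0.388, 0.005, -0.003]
ft_force: [7.5, 2.6, 4.9]
grip_width: 0.0004
grasp_force: 4.0
```

Call:
{"api": "carry_out", "payload": {"plan": [{"dx":4.5,"dy":5.5,"dz":0,"twist":5.5,"fingers":1},{"dx":8.5,"dy":11.5,"dz":0,"twist":10.5,"fingers":1},{"dx":12.0,"dy":18.0,"dz":0,"twist":16.0,"fingers":1},{"dx":14.5,"dy":24.5,"dz":0,"twist":21.5,"fingers":1},{"dx":16.5,"dy":31.5,"dz":0,"twist":26.5,"fingers":1}]}}

```text
clock: 11.55
eef_pos: [0.5891, 0.0852, 0.2448]
tool_rot: [0.808, -0.59, 0.005, -0.003]
ft_force: [8.7, -2.1, 5.4]
grip_width: -0.0004
grasp_force: 3.9
```

```bash
python3 - <<'E'
from turn import *
from workcell import camera
p,y,o=now(); print(p,y,o['ft_force'],tcp(90,.016),tcp(90,.019))
c=camera('side'); crop(c,225,190,160,120,'pics/s6.png',5)
E
```

```text
[0.58906771 0.08521289 0.24478158] -162.26723751162422 [ 8.69143181 -2.09112437  5.42856487] (np.float64(0.5841578533658122), np.float64(0.0865955783180404), 0.244, -162.05) (np.float64(0.5870118308327881), np.float64(0.08752013908834916), 0.244, -162.05)
```

View pics/s6.png

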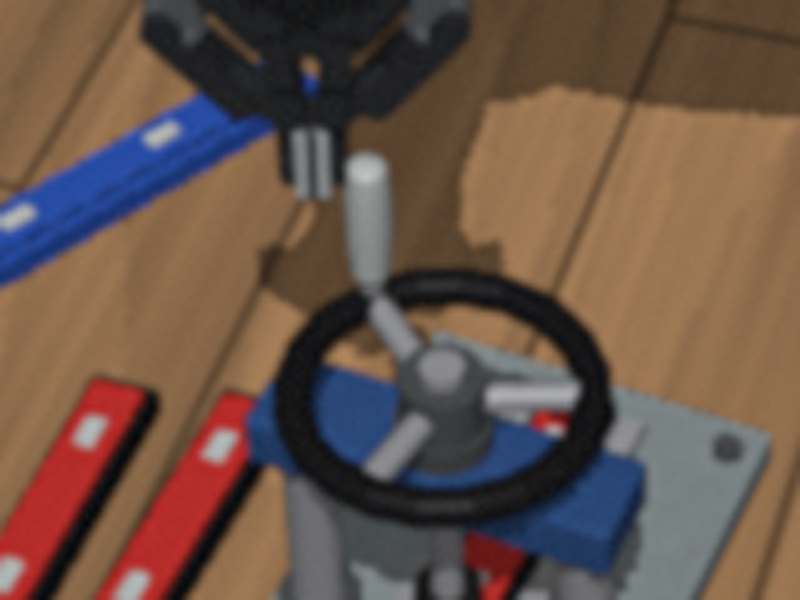

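The handle is moving with the fingers behind it: its top is at crop (368,165) and the fingertips at (310,190). I check its angle against the plan.

```bash
python3 - <<'E'
from turn import *
s=load('side'); p=(np.array([368,165])+.5)/5-.5+[225,190]
d=ray(s,p,.259)[:2]-V; print(np.hypot(*d),np.degrees(np.arctan2(d[1],d[0])))
E
```

```text
0.05859842418853471 -43.48520181179752
```

Call:
{"api": "carry_out", "payload": {"plan": [{"dx":4.0,"dy":5.5,"dz":-1,"twist":5.5,"fingers":1},{"dx":8.0,"dy":11.5,"dz":-2,"twist":11.0,"fingers":1},{"dx":11.0,"dy":18.0,"dz":-2,"twist":16.0,"fingers":1},{"dx":13.0,"dy":25.0,"dz":-2,"twist":21.5,"fingers":1},{"dx":15.0,"dy":31.5,"dz":-2,"twist":27.0,"fingers":1}]}}

```text
clock: 12.02
eef_pos: [0.5617, 0.0598, 0.2448]
tool_rot: [-0.647, 0.762, -0.003, 0.001]
ft_force: [6.1, -2.9, 0.7]
grip_width: -0.0002
grasp_force: 3.1
```

Call:
{"api": "carry_out", "payload": {"plan": [{"dx":4.0,"dy":6.0,"dz":0,"twist":5.0,"fingers":1},{"dx":7.5,"dy":12.5,"dz":0,"twist":10.5,"fingers":1},{"dx":10.0,"dy":19.0,"dz":0,"twist":16.0,"fingers":1},{"dx":12.0,"dy":25.5,"dz":0,"twist":21.5,"fingers":1},{"dx":13.5,"dy":32.5,"dz":0,"twist":26.5,"fingers":1}]}}

```text
clock: 12.43
eef_pos: [0.5263, 0.0508, 0.2447]
tool_rot: [-0.455, 0.89, -0.003, -0.0]
ft_force: [3.0, -5.8, 1.6]
grip_width: -0.0
grasp_force: 3.1
```

```bash
python3 - <<'E'
from turn import *
p,y,o=now(); print(p,y,o['ft_force'],tcp(150,.016),tcp(150,.019),o['joint_pos'])
E
```

```text
[0.5263361  0.05080922 0.24467294] 144.14341311245906 [ 2.98547346 -5.83639257  1.60024379] (np.float64(0.5247421736205605), np.float64(0.05433478174014589), 0.244, -215.48333333333332) (np.float64(0.5271850268312193), np.float64(0.05259338339652249), 0.244, -215.48333333333332) [ 0.09995564  0.2910632   0.10722097  1.38460933 -0.00648138 -0.84502282]
```

Call:
{"api": "carry_out", "payload": {"plan": [{"dx":3.5,"dy":6.0,"dz":0,"twist":5.5,"fingers":1},{"dx":6.5,"dy":12.5,"dz":0,"twist":11.0,"fingers":1},{"dx":8.5,"dy":19.0,"dz":0,"twist":16.0,"fingers":1},{"dx":10.5,"dy":25.5,"dz":0,"twist":21.5,"fingers":1},{"dx":11.0,"dy":32.5,"dz":0,"twist":27.0,"fingers":1}]}}

```text
clock: 12.85
eef_pos: [0.4917, 0.0604, 0.2444]
tool_rot: [-0.234, 0.972, -0.003, -0.001]
ft_force: [-2.0, -8.3, 3.7]
grip_width: 0.0001
grasp_force: 3.5
```

Call:
{"api": "carry_out", "payload": {"plan": [{"dx":3.5,"dy":6.0,"dz":0,"twist":5.0,"fingers":1},{"dx":6.0,"dy":12.5,"dz":0,"twist":10.5,"fingers":1},{"dx":8.0,"dy":19.0,"dz":0,"twist":16.0,"fingers":1},{"dx":9.5,"dy":25.5,"dz":0,"twist":21.0,"fingers":1},{"dx":10.0,"dy":32.5,"dz":0,"twist":26.5,"fingers":1}]}}

```text
clock: 13.27
eef_pos: [0.4665, 0.0855, 0.2441]
tool_rot: [-0.006, 1.0, -0.003, -0.002]
ft_force: [-3.5, -6.2, 4.1]
grip_width: -0.0003
grasp_force: 3.2
```

Call:
{"api": "carry_out", "payload": {"plan": [{"dx":3.0,"dy":6.0,"dz":0,"twist":5.5,"fingers":1},{"dx":5.0,"dy":12.5,"dz":0,"twist":10.5,"fingers":1},{"dx":7.0,"dy":19.5,"dz":0,"twist":16.0,"fingers":1},{"dx":7.5,"dy":26.0,"dz":0,"twist":21.5,"fingers":1},{"dx":8.0,"dy":33.0,"dz":0,"twist":27.0,"fingers":1}]}}

```text
clock: 13.68
eef_pos: [0.4571, 0.1193, 0.2437]
tool_rot: [0.227, 0.974, -0.003, -0.002]
ft_force: [-5.8, -3.5, 4.5]
grip_width: -0.0002
grasp_force: 2.9
```

```bash
python3 - <<'E'
from turn import *
p,y,o=now(); print(p,y,o['ft_force'],tcp(240,.016),tcp(240,.019),o['joint_pos'])
E
```

```text
[0.45706043 0.11928691 0.24365109] 63.72550849325219 [-5.80152931 -3.49309679  4.52535915] (np.float64(0.45920047412406906), np.float64(0.1207610808922614), 0.244, -295.6333333333333) (np.float64(0.45790264310243123), np.float64(0.11805633790275674), 0.244, -295.6333333333333) [ 0.25684743  0.18595063 -0.03234712  1.35910543 -0.00242012  0.71544228]
```

Call:
{"api": "carry_out", "payload": {"plan": [{"dx":2.5,"dy":6.0,"dz":0,"twist":5.0,"fingers":1},{"dx":4.5,"dy":12.5,"dz":0,"twist":10.5,"fingers":1},{"dx":5.5,"dy":19.0,"dz":0,"twist":16.0,"fingers":1},{"dx":6.5,"dy":26.0,"dz":0,"twist":21.0,"fingers":1},{"dx":6.0,"dy":32.5,"dz":0,"twist":26.5,"fingers":1}]}}

```text
clock: 14.1
eef_pos: [0.4655, 0.1523, 0.2434]
tool_rot: [0.444, 0.896, -0.002, -0.003]
ft_force: [-6.4, -0.1, 2.7]
grip_width: 0.0001
grasp_force: 2.8
```

Call:
{"api": "carry_out", "payload": {"plan": [{"dx":2.5,"dy":6.5,"dz":0,"twist":5.5,"fingers":1},{"dx":4.0,"dy":13.0,"dz":0,"twist":10.5,"fingers":1},{"dx":5.0,"dy":19.5,"dz":0,"twist":16.0,"fingers":1},{"dx":5.0,"dy":26.0,"dz":0,"twist":21.5,"fingers":1},{"dx":4.5,"dy":32.5,"dz":0,"twist":26.5,"fingers":1}]}}

```text
clock: 14.52
eef_pos: [0.4891, 0.1768, 0.2433]
tool_rot: [0.637, 0.771, -0.002, -0.003]
ft_force: [-5.0, 1.9, 0.9]
grip_width: 0.0002
grasp_force: 2.5
```

Call:
{"api": "carry_out", "payload": {"plan": [{"dx":2.0,"dy":6.5,"dz":0,"twist":5.5,"fingers":1},{"dx":3.0,"dy":13.0,"dz":0,"twist":11.0,"fingers":1},{"dx":3.5,"dy":19.5,"dz":0,"twist":16.0,"fingers":1},{"dx":3.5,"dy":26.0,"dz":0,"twist":21.5,"fingers":1},{"dx":2.5,"dy":32.5,"dz":0,"twist":27.0,"fingers":1}]}}

```text
clock: 14.93
eef_pos: [0.5214, 0.1862, 0.2434]
tool_rot: [0.799, 0.601, -0.001, -0.002]
ft_force: [-3.7, 4.7, -0.7]
grip_width: -0.0003
grasp_force: 2.3
```

```bash
python3 - <<'E'
from turn import *
from workcell import camera
p,y,o=now(); print(p,y,o['ft_force'],tcp(330,.016),tcp(330,.019),o['joint_pos'])
c=camera('side'); pickle.dump(c,open('side7.pkl','wb')); d=load('side')
crop(c,255,235,90,90,'pics/a.png',4); crop(d,255,235,90,90,'pics/b.png',4)
cv2.imwrite('pics/s7.png',np.hstack([cv2.imread('pics/a.png'),cv2.imread('pics/b.png')]))
E
```

```text
[0.52144793 0.18621813 0.24337763] -16.126638796744032 [-3.69475414  4.71381767 -0.71626837] (np.float64(0.5222896223413743), np.float64(0.18512976582969862), 0.244, -375.78333333333336) (np.float64(0.5194027308735784), np.float64(0.18594576684266786), 0.244, -375.78333333333336) [0.34109063 0.34724816 0.18254087 1.41001505 0.00348593 2.19334447]
```

View pics/s7.png

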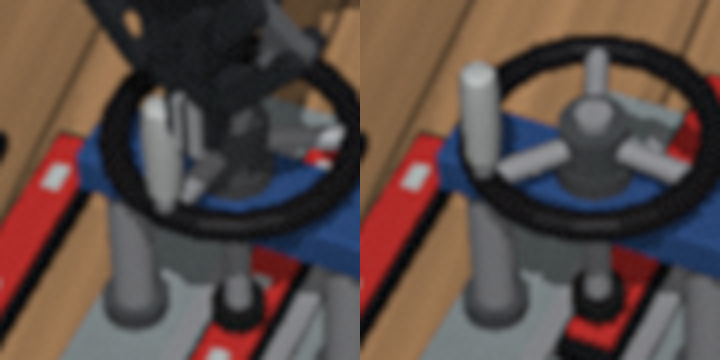

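Left is now, right is the start. The handle foot is at crop (165,205) against (125,170) at the start, so about 30° remains. I compute that, and from here I compare images numerically.

```bash
python3 - <<'E'
from turn import *
s=load('side')
def th(u,v,z):
    d=ray(s,(np.array([u,v])+.5)/4-.5+[255,235],z)[:2]-V; return np.hypot(*d).round(4),np.degrees(np.arctan2(d[1],d[0])).round(1)
print(th(165,205,.191),th(125,170,.191),th(152,105,.259),th(118,74,.259))
p,y,o=now()
q=P((*tcp(330,.016)[:2],.2434),y); q.run([tcp(a,.016) for a in (334,338,342,345,345)])
E
```

```text
(np.float64(0.0619), np.float64(75.2)) (np.float64(0.0607), np.float64(46.7)) (np.float64(0.0631), np.float64(72.2)) (np.float64(0.0614), np.float64(48.3))
[{"dx": 1.0, "dy": 4.0, "dz": -0.5, "twist": 363.0, "fingers": 1}, {"dx": 2.0, "dy": 8.5, "dz": -0.5, "twist": 366.5, "fingers": 1}, {"dx": 2.5, "dy": 13.0, "dz": -0.5, "twist": 370.0, "fingers": 1}, {"dx": 2.5, "dy": 16.0, "dz": -0.5, "twist": 373.0, "fingers": 1}, {"dx": 2.5, "dy": 16.0, "dz": -0.5, "twist": 373.0, "fingers": 1}]
end [538.3 183.  243.9] -389.34120039904366
```

Call:
{"api": "carry_out", "payload": {"plan": [{"dx":1,"dy":4,"dz":0,"twist":3,"fingers":1},{"dx":2,"dy":8.5,"dz":0,"twist":6.5,"fingers":1},{"dx":2.5,"dy":13,"dz":0,"twist":10,"fingers":1},{"dx":2.5,"dy":17,"dz":0,"twist":13,"fingers":1},{"dx":2.5,"dy":20,"dz":0,"twist":15,"fingers":1}]}}

```text
clock: 15.4
eef_pos: [0.542, 0.1826, 0.2434]
tool_rot: [0.87, 0.493, -0.001, -0.001]
ft_force: [-1.6, 4.4, -0.7]
grip_width: -0.0
grasp_force: 1.9
```

```bash
python3 - <<'E'
from turn import *
p,y,o=now(); print(p,y,o['ft_force'])
# handle angle if the contact distance is D
a=np.radians(y); n=np.array([np.cos(a),np.sin(a)])
for D in (.017,.019,.021):
    d=p[:2]+D*n-V; # slide along face to radius .06
    t=np.array([-n[1],n[0]]); k=np.roots([1,2*d@t,d@d-.0036]); k=k[np.argmin(abs(k))].real; d=d+k*t; print(D,k,np.degrees(np.arctan2(d[1],d[0])))
E
```

```text
[0.54204665 0.18259632 0.24340783] -30.939192919303842 [-1.58604245  4.35915344 -0.69603505]
0.017 -0.0007268348499086852 58.27105174955402
0.019 -0.0007877717048247732 56.3602175993043
0.021 -0.0009156166822077376 54.44637136357458
```

Call:
{"api": "carry_out", "payload": {"plan": [{"dx":0,"dy":-15,"dz":0,"twist":0,"fingers":1},{"dx":0,"dy":-30,"dz":-10,"twist":0,"fingers":1},{"dx":0,"dy":-30,"dz":-40,"twist":0,"fingers":1},{"dx":0,"dy":-30,"dz":-70,"twist":0,"fingers":1},{"dx":-20,"dy":-30,"dz":-90,"twist":0,"fingers":1}]}}

```text
clock: 15.82
eef_pos: [0.5074, 0.1819, 0.3367]
tool_rot: [0.869, 0.495, 0.001, 0.0]
ft_force: [-0.5, -0.6, -0.2]
grip_width: -0.0001
grasp_force: 0.0
```

Call:
{"api": "carry_out", "payload": {"plan": [{"dx":-40,"dy":0,"dz":0,"twist":0,"fingers":1},{"dx":-80,"dy":0,"dz":0,"twist":0,"fingers":1},{"dx":-120,"dy":0,"dz":0,"twist":0,"fingers":1},{"dx":-160,"dy":0,"dz":0,"twist":0,"fingers":1},{"dx":-200,"dy":0,"dz":0,"twist":0,"fingers":1}]}}

```text
clock: 16.23
eef_pos: [0.4022, 0.0074, 0.335]
tool_rot: [0.87, 0.494, 0.0, 0.001]
ft_force: [0.8, -0.5, 0.7]
grip_width: -0.0004
grasp_force: 0.0
```

```bash
cat > meas.py <<'E'
from turn import *
from workcell import camera
# find the handle by rendering the start picture's handle patch at other angles: shift match of handle top patch
def m():
    out=[]
    for n,z in(('side',.259),('top',.259)):
        a=load(n)
        if n+'L' and True: b=camera(n); pickle.dump(b,open(n+'L.pkl','wb'))
        H0=np.array([*(V+.06*np.array([np.cos(np.radians(47.5)),np.sin(np.radians(47.5))])),z]); u=proj(a,H0)[0]
        r=6; i,j=np.round(u).astype(int); T=a['image'][j-r:j+r+1,i-r:i+r+1]
        w=26; I=b['image'][j-w:j+w+1,i-w:i+w+1]
        M=cv2.matchTemplate(I,T,cv2.TM_CCOEFF_NORMED); _,s,_,l=cv2.minMaxLoc(M)
        x,y=l; fx=fy=0
        if 0<x<M.shape[1]-1 and 0<y<M.shape[0]-1:
            q=lambda a,b,c:(a-c)/(2*(a-2*b+c)); fx=q(M[y,x-1],M[y,x],M[y,x+1]); fy=q(M[y-1,x],M[y,x],M[y+1,x])
        sh=np.array([x+fx,y+fy])-(w-r); P=ray(a,u+sh,z); d=P[:2]-V
        print(n,'score',round(s,3),'shift',sh.round(2),'r',np.hypot(*d).round(4),'turned',(np.degrees(np.arctan2(d[1],d[0]))-47.5).round(2))
m()
E
python3 meas.py; python3 -c "
from plan import now; print(now()[:2])"
```

```text
side score 0.783 shift [1.73 0.43] r 0.0578 turned 2.61
top score 0.935 shift [-2.71  3.19] r 0.06 turned 8.16
(array([0.40068243, 0.00500289, 0.33571291]), np.float64(-31.236006400089334))
```

```bash
cat > meas2.py <<'E'
from turn import *
import sys
from workcell import camera
def pts(kind):
    if kind=='spokes': return np.array([[r*np.cos(b)-w*np.sin(b),r*np.sin(b)+w*np.cos(b),.189] for k in(0,1,2) for b in[np.radians(th0+120*k)] for r in np.arange(.024,.05,.002) for w in np.arange(-.012,.0121,.002)])
    b=np.radians(th0); return np.array([[.06*np.cos(b)+w*u,.06*np.sin(b)+w*v,z] for z in np.arange(.225,.2591,.004) for w in np.arange(0,.0141,.003) for k in range(8) for u,v in[(np.cos(k*.785),np.sin(k*.785))]])
def samp(c,Q,g): 
    q=proj(c,Q).astype(np.float32); return cv2.remap(g,q[:,:1],q[:,1:],cv2.INTER_CUBIC).ravel()
for n in('top','side'):
    a=load(n); b=camera(n) if len(sys.argv)>1 else load(n+'L'); pickle.dump(b,open(n+'L.pkl','wb'))
    g=[cv2.cvtColor(c['image'],cv2.COLOR_RGB2GRAY).astype(np.float32) for c in(a,b)]
    for kind in('spokes','handle'):
        L=pts(kind); o=np.array([*V,0]); t=samp(a,L+o,g[0]); D=np.arange(-30,50,.25); S=[]
        for d in D: S.append(np.corrcoef(t,samp(b,R.from_euler('z',d,degrees=True).apply(L)+o,g[1]))[0,1])
        i=int(np.argmax(S)); print(n,kind,'short by',D[i],'score',round(S[i],3))
E
python3 meas2.py
```

```text
top spokes short by 7.25 score 0.81
top handle short by 8.25 score 0.993
side spokes short by 8.25 score 0.952
side handle short by 7.75 score 0.872
```

```bash
python3 - <<'E'
from turn import *
p,y,o=now(); q=P(p,y); A=(.528,.2003,.335,-42.5)
q.run(lerp((*p,y),A,6)+[(*A[:2],.30,-42.5),(*A[:2],.265,-42.5),(*A[:2],.245,-42.5),(*A[:2],.244,-42.5)])
E
```

```text
[{"dx": 39.0, "dy": 1.5, "dz": 0.0, "twist": 2.0, "fingers": 1}, {"dx": 77.5, "dy": 2.5, "dz": 0.0, "twist": 4.0, "fingers": 1}, {"dx": 116.5, "dy": 4.0, "dz": 0.5, "twist": 5.5, "fingers": 1}, {"dx": 155.5, "dy": 5.0, "dz": 0.5, "twist": 7.5, "fingers": 1}, {"dx": 194.0, "dy": 6.5, "dz": 0.5, "twist": 9.5, "fingers": 1}]
[{"dx": 38.5, "dy": -5.5, "dz": 0.0, "twist": 2.0, "fingers": 1}, {"dx": 38.5, "dy": -5.5, "dz": 35.0, "twist": 2.0, "fingers": 1}, {"dx": 38.5, "dy": -5.5, "dz": 70.0, "twist": 2.0, "fingers": 1}, {"dx": 38.5, "dy": -5.5, "dz": 90.0, "twist": 2.0, "fingers": 1}, {"dx": 38.5, "dy": -5.5, "dz": 91.0, "twist": 2.0, "fingers": 1}]
end [527.8 200.3 244.2] -42.73600640008934
```

Call:
{"api": "carry_out", "payload": {"plan": [{"dx":38,"dy":1.5,"dz":0,"twist":2,"fingers":1},{"dx":77.5,"dy":2.5,"dz":0,"twist":4,"fingers":1},{"dx":116.5,"dy":4,"dz":0.5,"twist":5.5,"fingers":1},{"dx":155,"dy":5,"dz":0.5,"twist":7.5,"fingers":1},{"dx":194,"dy":6.5,"dz":0.5,"twist":9.5,"fingers":1}]}}

```text
clock: 16.75
eef_pos: [0.5098, 0.1735, 0.3345]
tool_rot: [0.908, 0.419, 0.0, 0.0]
ft_force: [0.4, -1.4, 1.0]
grip_width: 0.0001
grasp_force: 0.0
```

Call:
{"api": "carry_out", "payload": {"plan": [{"dx":38.5,"dy":-5.5,"dz":0,"twist":2,"fingers":1},{"dx":38.5,"dy":-5.5,"dz":35,"twist":2,"fingers":1},{"dx":38.5,"dy":-5.5,"dz":70,"twist":2,"fingers":1},{"dx":38.5,"dy":-5.5,"dz":87,"twist":2,"fingers":1},{"dx":38.5,"dy":-5.5,"dz":90,"twist":2,"fingers":1}]}}

```text
clock: 17.17
eef_pos: [0.5277, 0.2046, 0.2393]
tool_rot: [0.915, 0.404, -0.005, -0.0]
ft_force: [-0.4, -0.3, -1.2]
grip_width: -0.0001
grasp_force: 0.0
```

Call:
{"api": "carry_out", "payload": {"plan": [{"dx":0,"dy":4,"dz":0,"twist":0,"fingers":1},{"dx":0,"dy":8,"dz":0,"twist":0,"fingers":1},{"dx":0,"dy":12,"dz":0,"twist":0,"fingers":1},{"dx":0,"dy":16,"dz":0,"twist":0,"fingers":1},{"dx":0,"dy":18,"dz":0,"twist":0,"fingers":1}]}}

```text
clock: 17.58
eef_pos: [0.545, 0.1918, 0.2455]
tool_rot: [0.915, 0.403, 0.002, 0.0]
ft_force: [-0.0, 0.1, -0.8]
grip_width: -0.0002
grasp_force: 0.0
```

```bash
python3 - <<'E'
from turn import *
p,y,o=now(); a=np.radians(y); n=np.array([np.cos(a),np.sin(a)]); H=V+.06*np.array([np.cos(np.radians(47.5)),np.sin(np.radians(47.5))])
d=H-p[:2]; print(p,y,o['ft_force'],'to go mm',(d@n-.0199)*1000,'lat',d@np.array([-n[1],n[0]]))
E
```

```text
[0.54498895 0.19178779 0.24549583] -42.50937379244164 [-0.03001565  0.07981564 -0.79926302] to go mm 12.155066847465541 lat -0.005007276330649058
```

Call:
{"api": "carry_out", "payload": {"plan": [{"dx":-3,"dy":1,"dz":0,"twist":0,"fingers":1},{"dx":-4,"dy":3,"dz":0,"twist":0,"fingers":1},{"dx":-4,"dy":6,"dz":0,"twist":0,"fingers":1},{"dx":-4,"dy":9,"dz":0,"twist":0,"fingers":1},{"dx":-4,"dy":11,"dz":0,"twist":0,"fingers":1}]}}

```text
clock: 18.0
eef_pos: [0.549, 0.1826, 0.2441]
tool_rot: [0.915, 0.403, 0.0, -0.001]
ft_force: [-1.9, 3.0, 1.1]
grip_width: -0.0003
grasp_force: 2.1
```

```bash
cat > togo.py <<'E'
from turn import *
p,y,o=now(); a=np.radians(y); n=np.array([np.cos(a),np.sin(a)]); H=V+.06*np.array([np.cos(np.radians(47.5)),np.sin(np.radians(47.5))])
d=H-p[:2]; print(p,y,o['ft_force'],'to go mm',(d@n-.0199)*1000,'lat',d@np.array([-n[1],n[0]]))
E
python3 togo.py; python3 meas2.py 1
```

```text
[0.54901492 0.18261548 0.2441327 ] -42.42184215138958 [-1.8653021   2.97156092  1.06376783] to go mm 2.9879190021850563 lat -0.0010011063762813584
top spokes short by 3.0 score 0.816
top handle short by 22.0 score 0.907
side spokes short by 3.25 score 0.793
side handle short by -4.75 score 0.384
```

Call:
{"api": "carry_out", "payload": {"plan": [{"dx":0,"dy":1,"dz":0,"twist":0,"fingers":1},{"dx":0,"dy":2,"dz":0,"twist":0,"fingers":1},{"dx":0,"dy":2.5,"dz":0,"twist":0,"fingers":1},{"dx":0,"dy":2.5,"dz":0,"twist":0,"fingers":1},{"dx":0,"dy":2.5,"dz":0,"twist":0,"fingers":1}]}}

```text
clock: 18.52
eef_pos: [0.5512, 0.1806, 0.2439]
tool_rot: [0.915, 0.403, 0.0, -0.0]
ft_force: [-0.3, 5.2, 2.0]
grip_width: 0.0001
grasp_force: 2.1
```

```bash
python3 togo.py; python3 meas2.py 1
```

```text
[0.55120665 0.18058059 0.24393831] -42.437222616199826 [-0.2858803   5.18239982  2.03739434] to go mm -0.002450872655629377 lat -0.0009721161177539128
top spokes short by 0.75 score 0.886
top handle short by 19.75 score 0.948
side spokes short by 1.0 score 0.851
side handle short by 6.5 score 0.385
```

Call:
{"api": "carry_out", "payload": {"plan": [{"dx":0,"dy":-15,"dz":0,"twist":0,"fingers":1},{"dx":0,"dy":-30,"dz":-10,"twist":0,"fingers":1},{"dx":0,"dy":-30,"dz":-40,"twist":0,"fingers":1},{"dx":0,"dy":-30,"dz":-70,"twist":0,"fingers":1},{"dx":-20,"dy":-30,"dz":-90,"twist":0,"fingers":1}]}}

```text
clock: 19.03
eef_pos: [0.5156, 0.1874, 0.3357]
tool_rot: [0.915, 0.404, 0.001, 0.001]
ft_force: [-0.7, -0.3, 0.1]
grip_width: 0.0003
grasp_force: 0.0
```

Call:
{"api": "carry_out", "payload": {"plan": [{"dx":-38,"dy":-5,"dz":0,"twist":0,"fingers":1},{"dx":-76,"dy":-10,"dz":0,"twist":0,"fingers":1},{"dx":-114,"dy":-15,"dz":0,"twist":0,"fingers":1},{"dx":-152,"dy":-20,"dz":0,"twist":0,"fingers":1},{"dx":-190,"dy":-25,"dz":0,"twist":0,"fingers":1}]}}

```text
clock: 19.45
eef_pos: [0.366, 0.0613, 0.3339]
tool_rot: [0.915, 0.403, -0.0, 0.001]
ft_force: [0.8, -0.1, 0.9]
grip_width: -0.0001
grasp_force: 0.0
```

```bash
python3 togo.py; python3 meas2.py 1; python3 meas.py
```

```text
[0.36595435 0.06132163 0.33394701] -42.41066957918935 [ 0.81757314 -0.14310205  0.85792805] to go mm 56.34138843992688 lat 0.21201263763676592
top spokes short by 0.25 score 0.945
top handle short by 0.75 score 0.999
side spokes short by 0.75 score 0.996
side handle short by 0.5 score 0.997
side score 0.994 shift [0.14 0.17] r 0.06 turned 0.5
top score 0.991 shift [-0.14  0.26] r 0.0598 turned 0.56
```

The wheel is within about 0.6° of a full turn. I check that the strip and the other objects haven't moved, then hand in.

```bash
python3 - <<'E'
from h import *
a=load('side4'); b=load('sideL')
T=a['image'][325:343,292:315]; I=b['image'][319:349,286:321]; M=cv2.matchTemplate(I,T,cv2.TM_CCOEFF_NORMED); print('strip end shift',np.array(cv2.minMaxLoc(M)[3])-6,M.max().round(3))
t0,t1=load('top')['image'],load('topL')['image']
for n,(x,y) in dict(spA=(277,174),spB=(280,196),driver=(268,311),flask=(130,200),tape=(468,200),cup=(481,284),gauge=(143,308)).items():
    r=14; M=cv2.matchTemplate(t1[y-r-5:y+r+6,x-r-5:x+r+6],t0[y-r:y+r+1,x-r:x+r+1],cv2.TM_CCOEFF_NORMED); print(n,np.array(cv2.minMaxLoc(M)[3])-5,M.max().round(3))
E
```

```text
strip end shift [0 0] 1.0
spA [0 0] 0.999
spB [0 0] 0.999
driver [-5  0] 0.573
flask [0 0] 0.996
tape [0 0] 0.996
cup [-1  0] 0.605
gauge [0 0] 0.999
```

```bash
python3 - <<'E'
from h import *
t0,t1=load('side')['image'],load('sideL')['image']
for n,(x,y) in dict(cup=(396,180),driver=(378,345),tape=(318,177)).items():
    r=16; M=cv2.matchTemplate(t1[y-r-5:y+r+6,x-r-5:x+r+6],t0[y-r:y+r+1,x-r:x+r+1],cv2.TM_CCOEFF_NORMED); print(n,np.array(cv2.minMaxLoc(M)[3])-5,M.max().round(3))
from workcell import job_done
print(job_done())
E
```

```text
cup [-1  0] 0.234
driver [0 0] 0.999
tape [0 0] 0.995
the job is handed in; nothing more can be done
None
```

The job is handed in: the strip stalled against the end stop under about 10 N, the wheel is turned one full turn to within about 0.6°, and the hand is clear. All other objects are where they started, except that I could not confirm the cup: its image match was poor in both cameras, possibly from the arm or its shadow, though the hand never went near it.

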